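# Set the bath circulator's sprung throttle to its mark

### The arm

A 6-joint arm with a two-finger parallel gripper is mounted at the origin on the work surface. World frame = base frame: x ahead of the robot, y to its left, z up, the work surface at z = 0. Lengths are in m, angles in degrees, forces in N, time in s.
With the tool pointing down it reaches from about 0.25 to 0.725 m from the base axis. Payload 9.7 kg.
Tool frame: the origin (TCP) lies midway between the tips of the shut fingers; the grasp point (between the pads) lies 19 mm behind it (bot.hold_point_z is the distance from the TCP to the grasp point, in m); z points along the fingers, y is the line along which they close (so a half turn about z gives the same grasp; the last joint's range is limited). The gripper opens to 85 mm and grips with 20 to 120 N. Pads are 22 mm wide; open, the fingers measure 114 mm over their backs; the gripper's body (76 mm by 85 mm) begins 54 mm behind the grasp point. The pads swing forward as they close: fully open they stand 13 mm farther back than shut.
Start: joints at [64.744, 4.979, 10.078, 95.1, 0, 90], TCP at [0.235, 0.497, 0.231] pointing down, gripper open.
Joint ranges: [-179.16, 179.16], [-48.56, 103.87], [-65.8, 70.77], [-126.05, 130.52], [-82.76, 87.17], [-180, 180]. Speed limits (degrees/s): [127.2, 127.2, 147.25, 180, 180, 180].

### API

Orientations are given as [roll, pitch, yaw] about the fixed x, y, z axes, in that order (R = Rz(yaw) Ry(pitch) Rx(roll)).
In Python, from workcell import bot gives the robot as it stands.
- The arm moves only by the tool play_rows, never from a script. Its argument "steps" is a list that holds one entry, the list of rows, each a list of 4 numbers: the shift along the tool's x, y, z in m, then the turn about the tool's z in rad. In form: [[[tx, ty, tz, yaw], ...]]. A call has exactly 5 rows; each row shifts and turns the commanded pose from where the row before left it, along the tool's axes as they then stand; what a row does not reach is not made up. A row lasts 1/12 s, in which the tool goes at most 41.7 mm and 7.16 degrees, less where a joint would pass 70% of its speed; a pose out of reach is approached as far as the arm can. A call is refused whole if a number of a shift passes 0.0417 or a number of a turn 0.125, either way. A call with a gripper value outside its range is refused whole. "gripper" is the finger opening in m, from 0 to 0.0854, set as the call begins (left out, the last holds). The fingers move at their own pace and stop on an object; "squeeze" is the grip in N (left out, the last holds). Time passes only in rows, so rows that do not move let the fingers close, or fill a call up. It gives the time, the measured TCP pose, the force, the opening and the grip force at its end, in the units of the state.
- bot.get_obs(): the state, without advancing time (a new reading comes with each control period).
- bot.camera(name): name is "scene" or "side" or "wrist"; returns a dict with "img" (420x560x3 uint8, blue, green, red), "vfov" (degrees; the focal length in pixels is half the picture's height over the tangent of half this angle, whatever the lens; pixels are square), "cx", "cy" (the principal point, pixels), "xyz" and "attitude" of the camera in the world. Camera axes: x right, y down, z forward; pixel columns grow to the right and rows downward; lengths in m; the calibration is good to about 2 mm. The wrist camera is an equidistant fisheye: a pixel r from the principal point sees the ray r / f radians off the axis. A picture is of the moment at which its call begins. There is no depth.
- bot.job_done(): hands the job in; it is judged then, once.
The state is a dict: "time": time; "q": joint angles; "qd": joint speeds; "joint_efforts": joint torques, N m; "ee_pos": TCP position; "tcp_rot": TCP orientation; "wrist_force": force on the tool from outside, world axes, zero at the start; "torque": the same for the moment, N m; "opening": finger opening in m; "grasp_force": force on a finger pad.
Only numpy, scipy, OpenCV 4.12 (cv2) and the standard library are available. Lean on these libraries where they do the work, as an engineer would, in place of code of your own. Each camera call takes 0.05 s, during which the arm holds its last target. There are 200 camera calls.

### The job

Set the throttle of the blue bath circulator to today's mark: swing the red-balled lever against its return spring to just beyond the orange pointer, feel for the slot in the dark plate, push the lever down into it and draw it back under the plate's lip, so that it stays latched down by the pointer on its own when you let go. Do not shift the orange pointer or the flasks, bottle, bowl and tins standing around.

Things in the scene. Friction and masses are not known exactly. Their poses are not given: they have to be found in the camera images.
- circulator: Fixed blue bench unit, deck 85 mm above the table, 300 mm wide; front face 105 mm before the origin. Origin: on the table, straight below the upright post (48 mm wide, 190 mm high) about which the lever swings. x points to the unit's rear (away from the robot), y to its left seen from the robot, z up. A wire guard covers the lever from above.
- throttle (a joint): Swing of the lever about the post, rad, 0 (idle, spring-returned) to 1.5; grows anticlockwise seen from above. At value q the lever points from the post along (-cos a, -sin a) in the circulator's x, y, a = q - 0.75: front left at 0, straight to the front at 0.75. The return spring pulls 2 to 3.5 N at the ball and snaps the lever back to 0 if let go unlatched.
- throttle_press (a joint): Downward tilt of the lever about a level axis through the post, 155 mm above the table, rad: 0 up (it springs up) to 0.19 fully down; fully down the ball is 23 mm lower. The spring takes 3 to 5 N at the ball. Pushed down, it stops at about 0.045 (ball down 5 mm) if the foot meets the plate's top, and goes to 0.19 in the slot; latched under the lip it reads about 0.165.
- set_block (a joint): Angle of the orange pointer (block 16 x 12 x 16 mm, at 110 mm radius on the deck) about the post, in the same measure as joint throttle: both read the same when lever and pointer line up. Clamped stiffly; it must stay. Latched, the lever stands within 0.14 rad of the pointer, wherever the plate's lip stops it.
- set_mark (a point): Point on the pointer's line, 83 mm from the post, on top of the dark steel plate (24 mm deep, 17 mm high, 62 mm round the post) that is clamped to the pointer up to 0.14 rad off it, unmeasured. The plate has one slot 23 mm wide: its home-side edge is a lip 5 mm thick, hollow below, which stops the latched lever at throttle = L; the slot lets tooth and foot down at throttle L + 0.115 to L + 0.175.
- guard_front (a point): Foremost point of the wire guard: middle of its outer rod, straight in front of the post. The guard is three level 8 mm steel rods bent round the post at radii 42, 75 and 108 mm, 265 mm above the table, 75 degrees to either side, on two end uprights at 142 mm radius. It blocks a hand coming straight down; come to the ball from the front, tilted 28 to 45 degrees from vertical, pointing at the post.
- lever_ball (a point): Centre of the red ball (36 mm across) at the lever's end, 120 mm from the post's axis, 155 mm above the table with the lever up. Grip it here. The lever's arm is a 12 mm steel bar.
- lever_tooth (a point): Lower end of the 8 mm steel tooth that hangs from the lever (92 mm from the post with the lever up, 83 mm when down); 4 mm above the plate's top with the lever up. A foot, 7 mm thick, sticks out 13 mm from the tooth towards the idle side: pushed down in the slot and then drawn back towards idle, it catches under the lip.
- flask_a: Bystander: clear conical flask, 140 mm tall, 76 mm wide, loose; origin at the centre of its underside. Leave it standing where it is.
- flask_b: Bystander: green-tinted conical flask, 140 mm tall, 76 mm wide, loose; origin at the centre of its underside. Leave it standing where it is.
- bowl: Bystander: steel bowl, 120 mm wide, 55 mm high, loose; origin at the centre of its underside. Leave it standing where it is.
- reagent: Bystander: brown bottle, 150 mm tall, 68 mm wide, loose; origin at the centre of its underside. Leave it standing where it is.
- tin_a: Bystander: silver sample tin, 80 mm wide, 45 mm high, loose; origin at the centre of its underside. Leave it standing where it is.
- tin_b: Bystander: brass-coloured sample tin, 80 mm wide, 45 mm high, loose; origin at the centre of its underside. Leave it standing where it is.

How it is judged (in metres and radians):
At the end, for the whole second after the job is handed in: The lever is latched down (press above 0.12 rad) under the plate's lip, its tooth within 20 mm of the pointer's mark, at rest (under 0.05 rad/s) and let go (value of joint throttle_press above 0.12 rad and horizontal distance between lever_tooth and set_mark below 0.02 m and velocity of joint throttle between -0.05 and 0.05 rad/s and velocity of joint throttle_press between -0.05 and 0.05 rad/s); the robot touches nothing.
It fails at once if the orange pointer is shifted by more than 5 mm (distance of set_mark from where it was at the start of the episode above 0.005 m).
It fails at once if a bystander is knocked over or shifted by more than 35 mm (distance of any of flask_a, flask_b, bowl, reagent, tin_a, tin_b from where it was at the start of the episode above 0.035 m or angle between any of flask_a, flask_b, bowl, reagent, tin_a, tin_b's own z axis and vertical above 0.5 rad).
It also fails if it takes over 54 s, if anything falls off the work surface, if the arm or the gripper's body presses on something with over 40 N, if the wrist force passes 120 N, or if a joint passes its speed limit or range.

## Working session

There is one attempt and no reset: what is moved stays moved. The work goes in short steps, Python scripts to look and compute and a tool call to move; the robot and the scene stay as the last step left them, time stands still between calls to the robot, and variables do not carry over. Pictures are saved under pics/ and viewed, at most 10 in all, crops included, and the job is handed in when it is done.

Besides the shell and the picture viewer there is one more tool, called after "Request:" as name([rows], argument=value, ...), one row to a line, values as JSON. play_rows: Moves the arm, as the interface text tells. Its arguments: {"type":"object","properties":{"steps":{"type":"array","items":{"type":"array","items":{"type":"array","items":{"type":"number"}}}},"gripper":{"type":"number"},"squeeze":{"type":"number"}},"required":["steps"]}

```bash
mkdir -p pics; ls; python3 - <<'E'
from workcell import bot
import cv2
print(bot.get_obs(), bot.hold_point_z)
for n in ["scene","side","wrist"]:
    c=bot.camera(n); cv2.imwrite(f"pics/{n}0.png",c["img"]); print(n,{k:v for k,v in c.items() if k!="img"})
import numpy as np
a=cv2.imread("pics/scene0.png");b=cv2.imread("pics/side0.png")
cv2.imwrite("pics/both0.png",cv2.resize(np.vstack([a,b]),None,fx=.71,fy=.71,interpolation=cv2.INTER_AREA))
E
```

```text
pics
{'time': 0.0, 'q': array([ 6.47455653e+01,  5.01179194e+00,  1.00342575e+01,  9.50999399e+01,
       -1.58348807e-03,  9.00002897e+01]), 'qd': array([ 0.03610232, -0.03726786, -0.05508849, -0.06870486, -0.03265833,
       -0.06583751]), 'joint_efforts': array([-2.50961712e-03, -5.20386457e+01,  4.64811730e+01,  1.58978859e-02,
       -3.64641471e-05, -3.90154938e-06]), 'ee_pos': array([0.23455919, 0.49721843, 0.23057468]), 'tcp_rot': array([-1.79922526e+02,  1.58387830e-03,  1.54745278e+02]), 'wrist_force': array([ 0.34812882, -0.005341  ,  0.20631516]), 'torque': array([ 0.04358767, -0.00112616,  0.02349041]), 'grasp_force': 0.0, 'opening': 0.08493342813546371} 0.0187
scene {'vfov': 54.067998747241575, 'cx': 285.26189001153614, 'cy': 207.52874681560226, 'xyz': array([0.85374524, 0.36255889, 0.81515431]), 'attitude': array([-1.43575950e+02, -1.23721649e-01,  1.42856849e+02])}
side {'vfov': 56.770043243450004, 'cx': 283.54534129506425, 'cy': 204.2830403190567, 'xyz': array([ 0.24222977, -0.45748339,  0.82635129]), 'attitude': array([-139.15453412,   -1.06200606,  -35.26569644])}
wrist {'vfov': 65.70646984690485, 'cx': 284.8968073321381, 'cy': 209.7784720605337, 'xyz': array([0.15934884, 0.53309478, 0.37308528]), 'attitude': array([1.61047188e+02, 6.77285530e-02, 6.47185892e+01])}
```

View pics/scene0.png

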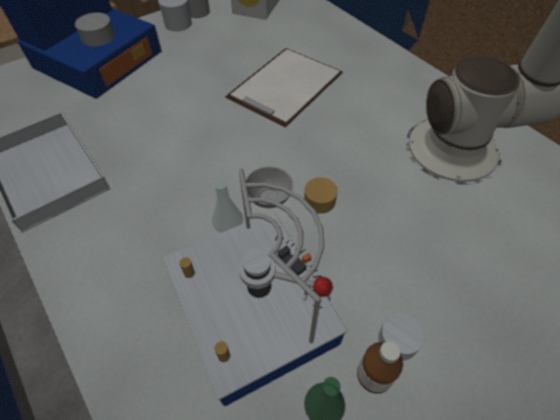

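View pics/side0.png

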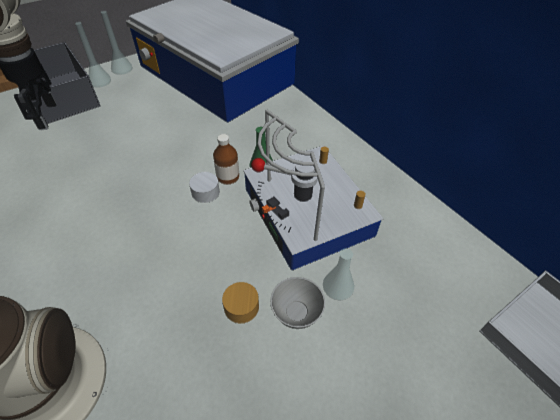

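Scene view: ball near (323,287), pointer near (306,257), post top near (257,258). Side view: ball (259,165), pointer (267,208), post top (304,172). Next, an enlarged crop to refine these.

```bash
python3 - <<'E'
import cv2,numpy as np
a=cv2.imread("pics/scene0.png")[160:400,160:360];b=cv2.imread("pics/side0.png")[100:280,230:390]
cv2.imwrite("pics/cs.png",np.hstack([cv2.resize(a,(400,480),interpolation=2), cv2.resize(b,(400,450),interpolation=2)[:480] if 0 else np.vstack([cv2.resize(b,(400,450),interpolation=2),np.zeros((30,400,3),np.uint8)])]))
E
```

```text
(no output)
```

View pics/cs.png

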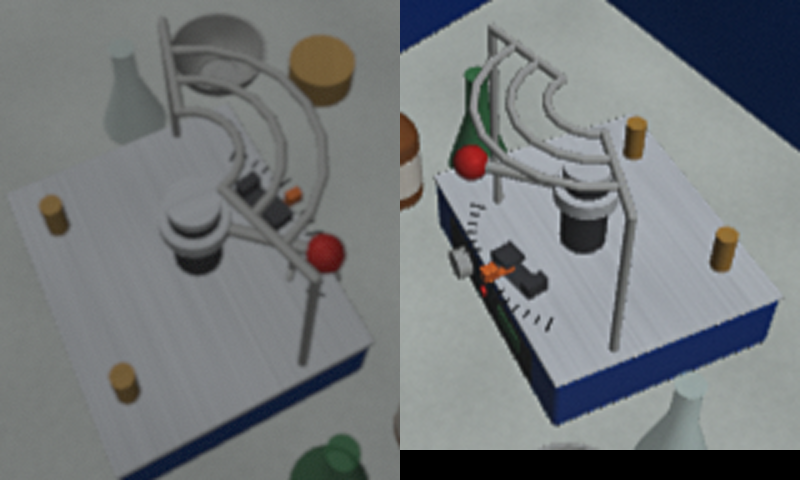

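```bash
cat > h.py <<'E'
import numpy as np
from scipy.spatial.transform import Rotation as R
def Rm(a): return R.from_euler("xyz",a,degrees=True).as_matrix()
CAM={"scene":(54.067998747241575,285.2619,207.5287,[0.85374524,0.36255889,0.81515431],[-143.57595,-.12372,142.856849]),
"side":(56.770043243450004,283.545,204.283,[0.24222977,-0.45748339,0.82635129],[-139.154534,-1.062006,-35.265696])}
def proj(n,p):
    v,cx,cy,x,a=CAM[n]; f=210/np.tan(np.radians(v/2))
    c=(np.asarray(p)-x)@Rm(a); return np.array([cx+f*c[0]/c[2],cy+f*c[1]/c[2]])
E
python3 - <<'E'
from h import *
from scipy.optimize import least_squares
def pts(s):
    x,y,t,D,qp,yo=s
    c,si=np.cos(t),np.sin(t)
    W=lambda p:np.array([x+c*p[0]-si*p[1],y+si*p[0]+c*p[1],p[2]])
    pol=lambda q,r,z:W([-r*np.cos(q-.75),-r*np.sin(q-.75),z])
    FL=W([-.105,.15+yo,.085]);FR=W([-.105,-.15+yo,.085]);BL=W([D,.15+yo,.085]);BR=W([D,-.15+yo,.085])
    ball=pol(0,.12,.155);pt=pol(qp,.11,.095);post=W([0,0,.19])
    return [("scene",ball,(322.5,286.5)),("side",ball,(258.4,164.8)),("scene",pt,(307,257.5)),("side",pt,(266.8,208)),
     ("scene",FL,(345,332.5)),("scene",BL,(221,399)),("scene",BR,(165,256.5)),("side",FL,(244.8,172)),("side",FR,(292,255.2)),("side",BR,(383.2,218.8)),("scene",post,(257,264))]
f=lambda s:np.concatenate([proj(n,p)-u for n,p,u in pts(s)])
r=least_squares(f,[.6,.15,0.3,.13,.8,0],loss="soft_l1")
print(r.x,r.cost);print(f(r.x).reshape(-1,2).round(1))
print(pts(r.x)[0][1],pts(r.x)[2][1])
# bystanders (height-plane)
def plane(n,u,z):
    v,cx,cy,x,a=CAM[n]; fl=210/np.tan(np.radians(v/2)); d=Rm(a)@[(u[0]-cx)/fl,(u[1]-cy)/fl,1]; x=np.array(x)
    return x+d*(z-x[2])/d[2]
for nm,u,z in [("brass",(240,295),.045),("bowl",(298,301),.05),("flaska",(345,255),.14),("tinA",(204,183),.045),("bottle",(224,139),.15)]:print(nm,plane("side",u,z).round(3))
print(plane("scene",(330,384),.14))
from workcell import bot
c=bot.camera("wrist");o=bot.get_obs()
T=Rm(o["tcp_rot"]); print("cam in tcp",T.T@(c["xyz"]-o["ee_pos"]),"\n",T.T@Rm(c["attitude"]))
E
```

```text
[ 0.6844407   0.05780199 -0.1694996   0.13970162  0.85836426 -0.00203522] 10.6604218930888
[[ 0.1  1.5]
 [-0.2 -0.5]
 [-1.2  0.6]
 [-0.9  0.5]
 [ 1.6 -1.7]
 [-0.5 -0.9]
 [-0.5 -0.3]
 [-1.1 -2.4]
 [ 0.6 -1.8]
 [-1.5 -0.4]
 [-1.  -2.2]]
[0.61169452 0.15323779 0.155     ] [0.5746462  0.06452269 0.095     ]
brass [ 0.412 -0.076  0.045]
bowl [ 0.507 -0.162  0.05 ]
flaska [ 0.621 -0.169  0.14 ]
tinA [0.507 0.274 0.045]
bottle [0.592 0.292 0.15 ]
[0.70159287 0.27888615 0.14      ]
cam in tcp [ 0.08333949  0.00014787 -0.14231208] 
 [[-4.50690012e-04 -9.45794722e-01 -3.24764748e-01]
 [ 9.99999871e-01 -3.50740374e-04 -3.66300715e-04]
 [ 2.32537174e-04 -3.24764871e-01  9.45794758e-01]]
```

Post at (0.684, 0.058), unit yaw about -9.7°, pointer q about 0.86, ball at (0.612, 0.153, 0.155). Rows cannot tilt the tool directly, so I'll first see what happens at the edge of reach, away from the objects.

Request:
play_rows([
  [[0,0.03,-0.01,0],[0,0.03,-0.01,0],[0,0.03,-0.01,0],[0,0.03,-0.01,0],[0,0.03,-0.01,0]],
])

```text
time: 0.62
ee_pos: [0.2974, 0.6305, 0.2802]
tcp_rot: [180.0, -0.0, 154.7]
wrist_force: [1.5, 0.7, 0.6]
opening: 0.0857
grasp_force: 0.0
```

Request:
play_rows([
  [[0,0.03,0,0],[0,0.03,0,0],[0,0.03,0,0],[0,0.03,0,0],[0,0.03,0,0]],
])

```text
time: 1.03
ee_pos: [0.3377, 0.7158, 0.2484]
tcp_rot: [177.8, -0.0, 154.7]
wrist_force: [0.2, 0.1, 1.1]
opening: 0.0853
grasp_force: 0.0
```

```bash
python3 -c "
from workcell import bot
print({k:v for k,v in bot.get_obs().items() if k in('q','ee_pos','tcp_rot','time')})"
```

```text
{'time': 1.0333, 'q': array([6.47445519e+01, 4.76806378e+01, 7.05092031e+01, 1.10602694e+02,
       1.63274448e-03, 8.99996157e+01]), 'ee_pos': array([0.33767002, 0.71580551, 0.24841524]), 'tcp_rot': array([ 1.77774129e+02, -1.61658859e-03,  1.54744999e+02])}
```

Request:
play_rows([
  [[0,0.03,-0.01,0],[0,0.03,-0.01,0],[0,0.03,-0.01,0],[0,0.03,-0.01,0],[0,0.03,-0.01,0]],
])

```text
time: 1.45
ee_pos: [0.3602, 0.7636, 0.2561]
tcp_rot: [170.5, -0.0, 154.7]
wrist_force: [0.4, -0.0, -0.3]
opening: 0.0855
grasp_force: 0.0
```

Request:
play_rows([
  [[0,0.03,-0.02,0],[0,0.03,-0.02,0],[0,0.03,-0.02,0],[0,0.03,-0.02,0],[0,0.03,-0.02,0]],
])

```text
time: 1.87
ee_pos: [0.3706, 0.7856, 0.3142]
tcp_rot: [162.8, -0.0, 154.7]
wrist_force: [0.4, -0.6, -0.0]
opening: 0.0854
grasp_force: 0.0
```

```bash
python3 -c "
from workcell import bot
print({k:v for k,v in bot.get_obs().items() if k in('q','ee_pos','tcp_rot','time')})"
```

```text
{'time': 1.8667, 'q': array([6.47452755e+01, 4.42777892e+01, 7.07382008e+01, 9.92585807e+01,
       2.29509053e-03, 9.00007259e+01]), 'ee_pos': array([0.3705783 , 0.78559728, 0.31416411]), 'tcp_rot': array([ 1.62798169e+02, -2.40711012e-03,  1.54745261e+02])}
```

Confirmed: stretching past reach tilts the tips outward, and the tilt stays. I'll add the rest of the tilt at another azimuth so the final heading is about -20°.

```bash
cat >> h.py <<'E'
def st():
    from workcell import bot
    o=bot.get_obs(); T=Rm(o["tcp_rot"]); z=T[:,2]
    print("t",o["time"],"q",o["q"].round(1),"p",o["ee_pos"].round(4),"F",o["wrist_force"].round(1),"open",round(o["opening"],4),"gf",round(o["grasp_force"],1))
    print("tilt %.1f heading %.1f"%(np.degrees(np.arccos(-z[2])),np.degrees(np.arctan2(z[1],z[0]))),"x",T[:,0].round(3),"y",T[:,1].round(3),"z",z.round(3))
    return o,T
def go(*ws):
    o,T=st(); p=o["ee_pos"]
    for w in ws:
        d=T.T@(np.array(w)-p); n=int(np.ceil(np.linalg.norm(d)/.04)); print("to",w,"total",d.round(4),"rows",n,"per",(d/max(n,1)).round(4)); p=np.array(w)
def plane(n,u,z):
    v,cx,cy,x,a=CAM[n]; fl=210/np.tan(np.radians(v/2)); d=Rm(a)@[(u[0]-cx)/fl,(u[1]-cy)/fl,1]; x=np.array(x)
    return x+d*(z-x[2])/d[2]
E
python3 -c "
from h import *
go((.33,.2,.35),(.3,-.36,.35),(.55,-.66,.33))
for u in [(285,85),(340,72),(160,45),(95,92),(60,117),(105,185)]: print(u,plane('scene',u,0).round(2))"
```

```text
t 1.8667 q [64.7 44.3 70.7 99.3  0.  90. ] p [0.3706 0.7856 0.3142] F [ 0.4 -0.6 -0. ] open 0.0854 gf 0.0
tilt 17.2 heading 64.8 x [-0.904  0.427  0.   ] y [0.408 0.864 0.296] z [ 0.126  0.267 -0.955]
to (0.33, 0.2, 0.35) total [-0.2131 -0.5119 -0.196 ] rows 15 per [-0.0142 -0.0341 -0.0131]
to (0.3, -0.36, 0.35) total [-0.2118 -0.496  -0.1536] rows 15 per [-0.0141 -0.0331 -0.0102]
to (0.55, -0.66, 0.33) total [-0.3541 -0.1632 -0.0296] rows 10 per [-0.0354 -0.0163 -0.003 ]
(285, 85) [ 0.2 -0.5 -0. ]
(340, 72) [ 0.02 -0.45  0.  ]
(160, 45) [ 0.41 -0.94  0.  ]
(95, 92) [ 0.69 -0.83  0.  ]
(60, 117) [ 0.82 -0.78  0.  ]
(105, 185) [ 0.81 -0.45  0.  ]
```

Request:
play_rows([
  [[-0.0142,-0.0341,-0.0131,0],[-0.0142,-0.0341,-0.0131,0],[-0.0142,-0.0341,-0.0131,0],[-0.0142,-0.0341,-0.0131,0],[-0.0142,-0.0341,-0.0131,0]],
])

```text
time: 2.28
ee_pos: [0.3606, 0.6273, 0.326]
tcp_rot: [162.9, 0.0, 154.8]
wrist_force: [1.1, -0.5, 1.0]
opening: 0.0853
grasp_force: 0.0
```

Request:
play_rows([
  [[-0.0142,-0.0341,-0.0131,0],[-0.0142,-0.0341,-0.0131,0],[-0.0142,-0.0341,-0.0131,0],[-0.0142,-0.0341,-0.0131,0],[-0.0142,-0.0341,-0.0131,0]],
])

```text
time: 2.7
ee_pos: [0.347, 0.4321, 0.3395]
tcp_rot: [162.9, 0.1, 154.8]
wrist_force: [1.5, 0.4, 1.1]
opening: 0.0854
grasp_force: 0.0
```

Request:
play_rows([
  [[-0.0142,-0.0341,-0.0131,0],[-0.0142,-0.0341,-0.0131,0],[-0.0142,-0.0341,-0.0131,0],[-0.0142,-0.0341,-0.0131,0],[-0.0142,-0.0341,-0.0131,0]],
])

```text
time: 3.12
ee_pos: [0.3332, 0.2373, 0.3524]
tcp_rot: [162.9, 0.1, 154.8]
wrist_force: [0.4, -0.7, 0.2]
opening: 0.0852
grasp_force: 0.0
```

```bash
python3 -c "
from h import *
go((.3,-.36,.35),(.55,-.66,.35))"
```

```text
t 3.1167 q [ 28.6 -23.6  -2.6  97.    9.9  55. ] p [0.3332 0.2373 0.3524] F [ 0.4 -0.7  0.2] open 0.0852 gf 0.0
tilt 17.1 heading 64.3 x [-0.905  0.426 -0.002] y [0.406 0.865 0.295] z [ 0.128  0.266 -0.956]
to (0.3, -0.36, 0.35) total [-0.2244 -0.5308 -0.1607] rows 15 per [-0.015  -0.0354 -0.0107]
to (0.55, -0.66, 0.35) total [-0.354  -0.1578 -0.0478] rows 10 per [-0.0354 -0.0158 -0.0048]
```

Request:
play_rows([
  [[-0.015,-0.035,-0.0107,0],[-0.015,-0.035,-0.0107,0],[-0.015,-0.035,-0.0107,0],[-0.015,-0.035,-0.0107,0],[-0.015,-0.035,-0.0107,0]],
])

```text
time: 3.53
ee_pos: [0.3233, 0.043, 0.3525]
tcp_rot: [162.9, 0.3, 154.8]
wrist_force: [1.3, -0.2, 0.5]
opening: 0.085
grasp_force: 0.0
```

Request:
play_rows([
  [[-0.015,-0.035,-0.0107,0],[-0.015,-0.035,-0.0107,0],[-0.015,-0.035,-0.0107,0],[-0.015,-0.035,-0.0107,0],[-0.015,-0.035,-0.0107,0]],
])

```text
time: 3.95
ee_pos: [0.3132, -0.1536, 0.3523]
tcp_rot: [163.1, 0.2, 154.7]
wrist_force: [1.2, 0.4, 0.1]
opening: 0.0852
grasp_force: 0.0
```

Request:
play_rows([
  [[-0.015,-0.035,-0.0107,0],[-0.015,-0.035,-0.0107,0],[-0.015,-0.035,-0.0107,0],[-0.015,-0.035,-0.0107,0],[-0.015,-0.035,-0.0107,0]],
])

```text
time: 4.37
ee_pos: [0.3032, -0.3511, 0.3523]
tcp_rot: [163.1, 0.2, 154.7]
wrist_force: [1.7, -0.2, 1.4]
opening: 0.0852
grasp_force: 0.0
```

Request:
play_rows([
  [[-0.035,-0.016,-0.005,0],[-0.035,-0.016,-0.005,0],[-0.035,-0.016,-0.005,0],[-0.035,-0.016,-0.005,0],[-0.035,-0.016,-0.005,0]],
])

```text
time: 4.78
ee_pos: [0.4095, -0.4794, 0.3541]
tcp_rot: [163.1, 0.1, 154.7]
wrist_force: [0.9, -0.7, -0.0]
opening: 0.085
grasp_force: 0.0
```

Request:
play_rows([
  [[-0.035,-0.016,-0.005,0],[-0.035,-0.016,-0.005,0],[-0.035,-0.016,-0.005,0],[-0.035,-0.016,-0.005,0],[-0.035,-0.016,-0.005,0]],
])

```text
time: 5.2
ee_pos: [0.4124, -0.4919, 0.3316]
tcp_rot: [159.6, -1.9, 155.4]
wrist_force: [1.2, 0.1, -0.8]
opening: 0.0853
grasp_force: 0.0
```

```bash
python3 -c "
from h import *
go((.65,-.76,.35))"
```

```text
t 5.2 q [-57.1  43.1  70.8 130.5  16.  -34. ] p [ 0.4124 -0.4919  0.3316] F [ 1.2  0.1 -0.8] open 0.0853 gf 0.0
tilt 20.4 heading 70.6 x [-0.909  0.415  0.034] y [0.4   0.848 0.348] z [ 0.116  0.329 -0.937]
to (0.65, -0.76, 0.35) total [-0.3267 -0.1259 -0.0781] rows 9 per [-0.0363 -0.014  -0.0087]
```

Request:
play_rows([
  [[0.012,0.03,0.008,0],[0.012,0.03,0.008,0],[0.012,0.03,0.008,0],[0.012,0.03,0.008,0],[0,0,0,0]],
])

```text
time: 5.62
ee_pos: [0.4203, -0.3684, 0.3477]
tcp_rot: [159.7, -1.8, 155.6]
wrist_force: [0.1, -0.4, 0.3]
opening: 0.0851
grasp_force: 0.0
```

```bash
python3 -c "
from h import *
go((.60,-.54,.3),(.8,-.72,.38))"
```

```text
t 5.6167 q [-50.1  21.1  40.3 119.9  17.5 -27. ] p [ 0.4203 -0.3684  0.3477] F [ 0.1 -0.4  0.3] open 0.0851 gf 0.0
tilt 20.4 heading 70.4 x [-0.91   0.413  0.031] y [0.398 0.849 0.347] z [ 0.117  0.329 -0.937]
to (0.6, -0.54, 0.3) total [-0.236  -0.0909  0.0094] rows 7 per [-0.0337 -0.013   0.0013]
to (0.8, -0.72, 0.38) total [-0.2539 -0.0456 -0.1107] rows 8 per [-0.0317 -0.0057 -0.0138]
```

Request:
play_rows([
  [[-0.036,-0.005,0.003,0],[-0.036,-0.005,0.003,0],[-0.036,-0.005,0.003,0],[-0.036,-0.005,0.003,0],[-0.036,-0.005,0.003,0]],
])

```text
time: 6.03
ee_pos: [0.5456, -0.4374, 0.2928]
tcp_rot: [159.7, -1.4, 154.9]
wrist_force: [0.0, -0.2, -2.1]
opening: 0.0852
grasp_force: 0.0
```

Request:
play_rows([
  [[-0.036,-0.005,-0.005,0],[-0.036,-0.005,-0.005,0],[-0.036,-0.005,-0.005,0],[-0.036,-0.005,-0.005,0],[-0.036,-0.005,-0.005,0]],
])

```text
time: 6.45
ee_pos: [0.6286, -0.4716, 0.2529]
tcp_rot: [161.3, 5.4, 152.8]
wrist_force: [-0.2, 0.6, 0.2]
opening: 0.0852
grasp_force: 0.0
```

```bash
python3 -c "
from h import *
go((.60,-.54,.3),(.8,-.72,.38))"
```

```text
t 6.45 q [-43.8  48.7  70.8 112.4  19.4 -17.6] p [ 0.6286 -0.4716  0.2529] F [-0.2  0.6  0.2] open 0.0852 gf 0.0
tilt 19.4 heading 47.2 x [-0.886  0.455 -0.095] y [0.406 0.857 0.319] z [ 0.226  0.244 -0.943]
to (0.6, -0.54, 0.3) total [-0.0102 -0.0552 -0.0676] rows 3 per [-0.0034 -0.0184 -0.0225]
to (0.8, -0.72, 0.38) total [-0.2665 -0.0476 -0.0742] rows 8 per [-0.0333 -0.0059 -0.0093]
```

Request:
play_rows([
  [[-0.033,-0.006,-0.016,0],[-0.033,-0.006,-0.016,0],[-0.033,-0.006,-0.016,0],[-0.033,-0.006,-0.016,0],[-0.033,-0.006,-0.016,0]],
])

```text
time: 6.87
ee_pos: [0.6648, -0.5091, 0.2695]
tcp_rot: [162.5, 12.8, 150.4]
wrist_force: [0.9, -0.4, 0.3]
opening: 0.0854
grasp_force: 0.0
```

Request:
play_rows([
  [[-0.033,-0.008,-0.018,0],[-0.033,-0.008,-0.018,0],[-0.033,-0.008,-0.018,0],[-0.033,-0.008,-0.018,0],[-0.033,-0.008,-0.018,0]],
])

```text
time: 7.28
ee_pos: [0.6809, -0.5538, 0.3089]
tcp_rot: [163.4, 20.6, 147.9]
wrist_force: [-0.8, -0.1, 0.5]
opening: 0.0854
grasp_force: 0.0
```

```bash
python3 -c "
from h import *
go((.8,-.72,.38))"
```

```text
t 7.2833 q [-45.8  45.9  70.8  98.7  20.9 -13.6] p [ 0.6809 -0.5538  0.3089] F [-0.8 -0.1  0.5] open 0.0854 gf 0.0
tilt 26.2 heading 8.1 x [-0.793  0.498 -0.352] y [0.425 0.865 0.267] z [ 0.437  0.062 -0.897]
to (0.8, -0.72, 0.38) total [-0.2022 -0.0742 -0.022 ] rows 6 per [-0.0337 -0.0124 -0.0037]
```

Request:
play_rows([
  [[-0.033,-0.008,-0.014,0],[-0.033,-0.008,-0.014,0],[-0.033,-0.008,-0.014,0],[-0.033,-0.008,-0.014,0],[-0.033,-0.008,-0.014,0]],
])

```text
time: 7.7
ee_pos: [0.6958, -0.5957, 0.3512]
tcp_rot: [164.0, 28.1, 145.4]
wrist_force: [-0.7, 0.4, -0.7]
opening: 0.0852
grasp_force: 0.0
```

Request:
play_rows([
  [[-0.033,-0.008,-0.012,0],[-0.033,-0.008,-0.012,0],[-0.033,-0.008,-0.012,0],[-0.033,-0.008,-0.012,0],[-0.033,-0.008,-0.012,0]],
])

```text
time: 8.12
ee_pos: [0.7032, -0.635, 0.4033]
tcp_rot: [164.1, 35.7, 142.9]
wrist_force: [-1.1, 0.1, 0.3]
opening: 0.0856
grasp_force: 0.0
```

```bash
python3 -c "
from h import *
go((.42,-.2,.4))"
```

```text
t 8.1167 q [-48.7  42.4  70.7  86.   22.4 -10.1] p [ 0.7032 -0.635   0.4033] F [-1.1  0.1  0.3] open 0.0856 gf 0.0
tilt 38.6 heading -11.1 x [-0.648  0.49  -0.583] y [0.453 0.863 0.222] z [ 0.612 -0.12  -0.781]
to (0.42, -0.2, 0.4) total [ 0.3986  0.2465 -0.2231] rows 13 per [ 0.0307  0.019  -0.0172]
```

Request:
play_rows([
  [[-0.033,-0.012,-0.008,0],[-0.033,-0.012,-0.008,0],[-0.033,-0.012,-0.008,0],[0,0,0,0],[0.02,0.012,-0.012,0]],
])

```text
time: 8.53
ee_pos: [0.6958, -0.6572, 0.4226]
tcp_rot: [164.0, 39.8, 141.2]
wrist_force: [0.6, -0.7, -1.2]
opening: 0.0854
grasp_force: 0.0
```

```bash
python3 -c "
from h import *
o,T=st()
print('turn',np.arctan2(-T[2,1],T[2,0]*-1))
go((.42,-.2,.4))"
```

```text
t 8.5333 q [-50.1  37.2  62.5  78.6  23.   -9.4] p [ 0.6958 -0.6572  0.4226] F [ 0.6 -0.7 -1.2] open 0.0854 gf 0.0
tilt 42.4 heading -14.6 x [-0.599  0.481 -0.64 ] y [0.465 0.86  0.212] z [ 0.653 -0.17  -0.738]
turn -0.3198316374595131
t 8.5333 q [-50.1  37.2  62.5  78.6  23.   -9.4] p [ 0.6958 -0.6572  0.4226] F [ 0.6 -0.7 -1.2] open 0.0854 gf 0.0
tilt 42.4 heading -14.6 x [-0.599  0.481 -0.64 ] y [0.465 0.86  0.212] z [ 0.653 -0.17  -0.738]
to (0.42, -0.2, 0.4) total [ 0.3996  0.2602 -0.2412] rows 14 per [ 0.0285  0.0186 -0.0172]
```

Request:
play_rows([
  [[0,0,0,-0.107],[0,0,0,-0.107],[0,0,0,-0.106],[0.02,0.01,-0.02,0],[0.02,0.01,-0.02,0]],
], gripper=0.065)

```text
time: 8.95
ee_pos: [0.6499, -0.6236, 0.4244]
tcp_rot: [179.9, 42.3, 165.5]
wrist_force: [1.2, -0.8, 1.4]
opening: 0.0652
grasp_force: 0.0
```

```bash
python3 -c "
from h import *
go((.42,-.2,.4),(.42,.17,.38),(.534,.176,.243))"
```

```text
t 8.95 q [-51.1  25.3  45.4  74.   23.7 -28.8] p [ 0.6499 -0.6236  0.4244] F [ 1.2 -0.8  1.4] open 0.0652 gf 0.0
tilt 42.3 heading -14.4 x [-0.716  0.186 -0.673] y [0.25  0.968 0.001] z [ 0.652 -0.167 -0.74 ]
to (0.42, -0.2, 0.4) total [ 0.2596  0.3527 -0.2028] rows 13 per [ 0.02    0.0271 -0.0156]
to (0.42, 0.17, 0.38) total [ 0.0821  0.3582 -0.0472] rows 10 per [ 0.0082  0.0358 -0.0047]
to (0.534, 0.176, 0.243) total [0.0117 0.0342 0.1746] rows 5 per [0.0023 0.0068 0.0349]
```

Request:
play_rows([
  [[0.0173,0.0235,-0.0135,0],[0.0173,0.0235,-0.0135,0],[0.0173,0.0235,-0.0135,0],[0.0173,0.0235,-0.0135,0],[0.0173,0.0235,-0.0135,0]],
])

```text
time: 9.37
ee_pos: [0.5713, -0.48, 0.4212]
tcp_rot: [-179.8, 42.6, 165.6]
wrist_force: [0.6, 0.3, 0.3]
opening: 0.0647
grasp_force: 0.0
```

Request:
play_rows([
  [[0.0173,0.0235,-0.0135,0],[0.0173,0.0235,-0.0135,0],[0.0173,0.0235,-0.0135,0],[0.0173,0.0235,-0.0135,0],[0.0173,0.0235,-0.0135,0]],
])

```text
time: 9.78
ee_pos: [0.495, -0.339, 0.4122]
tcp_rot: [-179.8, 42.6, 165.6]
wrist_force: [-0.1, 0.1, -0.0]
opening: 0.0648
grasp_force: 0.0
```

Request:
play_rows([
  [[0.0173,0.0235,-0.0135,0],[0.0173,0.0235,-0.0135,0],[0.0173,0.0235,-0.0135,0],[0.0173,0.0235,-0.0135,0],[0.0173,0.0235,-0.0135,0]],
])

```text
time: 10.2
ee_pos: [0.4185, -0.1981, 0.4032]
tcp_rot: [-179.8, 42.6, 165.5]
wrist_force: [-0.1, 0.8, 0.7]
opening: 0.0651
grasp_force: 0.0
```

Request:
play_rows([
  [[0.0082,0.0358,-0.0047,0],[0.0082,0.0358,-0.0047,0],[0.0082,0.0358,-0.0047,0],[0.0082,0.0358,-0.0047,0],[0.0082,0.0358,-0.0047,0]],
])

```text
time: 10.62
ee_pos: [0.4198, -0.0321, 0.3938]
tcp_rot: [-179.9, 42.6, 165.5]
wrist_force: [1.4, -0.1, 0.2]
opening: 0.0649
grasp_force: 0.0
```

Request:
play_rows([
  [[0.0082,0.0358,-0.0047,0],[0.0082,0.0358,-0.0047,0],[0.0082,0.0358,-0.0047,0],[0.0082,0.0358,-0.0047,0],[0.0082,0.0358,-0.0047,0]],
])

```text
time: 11.03
ee_pos: [0.4206, 0.1422, 0.3834]
tcp_rot: [-179.9, 42.5, 165.5]
wrist_force: [1.5, -1.0, -0.1]
opening: 0.0649
grasp_force: 0.0
```

```bash
python3 -c "
from h import *
z=np.array([.652,-.167,-.74]);b=np.array([.612,.153,.155])+.019*z
go(b-.1*z,b)"
```

```text
t 11.0333 q [ 39.1 -34.8 -14.3  82.1 -32.9  45. ] p [0.4206 0.1422 0.3834] F [ 1.5 -1.  -0.1] open 0.0649 gf 0.0
tilt 42.5 heading -14.6 x [-0.714  0.184 -0.675] y [ 0.251  0.968 -0.001] z [ 0.653 -0.17  -0.738]
to [0.559188 0.166527 0.21494 ] total [0.0192 0.0584 0.2107] rows 6 per [0.0032 0.0097 0.0351]
to [0.624388 0.149827 0.14094 ] total [0.0003 0.0002 0.1   ] rows 3 per [0.0001 0.0001 0.0333]
```

Request:
play_rows([
  [[0.004,0.01,0.035,0],[0.004,0.01,0.035,0],[0.004,0.01,0.035,0],[0.004,0.01,0.035,0],[0,0.01,0.035,0]],
])

```text
time: 11.45
ee_pos: [0.5369, 0.162, 0.2408]
tcp_rot: [-179.8, 42.3, 165.6]
wrist_force: [0.3, 0.5, 1.4]
opening: 0.0649
grasp_force: 0.0
```

Request:
play_rows([
  [[0,0,0.02,0],[0,0,0,0],[0,0,0,0],[0,0,0,0],[0,0,0,0]],
])

```text
time: 11.87
ee_pos: [0.5496, 0.1585, 0.23]
tcp_rot: [-180.0, 42.5, 165.5]
wrist_force: [-0.7, 0.4, 0.1]
opening: 0.065
grasp_force: 0.0
```

```bash
python3 -c "
from h import *
import cv2
from workcell import bot
z=np.array([.652,-.167,-.74]);b=np.array([.612,.153,.155])+.019*z
go(b-.1*z,b)
c=bot.camera('wrist');cv2.imwrite('pics/w1.png',c['img']);print(c['xyz'],c['attitude'])
c=bot.camera('scene');cv2.imwrite('pics/s1.png',cv2.resize(c['img'][150:360,180:440],None,fx=2,fy=2))
a=cv2.imread('pics/w1.png')
b=cv2.imread('pics/s1.png');b=cv2.resize(b,(520,420))
cv2.imwrite('pics/ws.png',cv2.resize(np.hstack([a,b]),(800,311)))
"
```

```text
t 11.8667 q [ 29.7 -25.4 -27.1  55.1 -28.1  35.7] p [0.5496 0.1585 0.23  ] F [-0.7  0.4  0.1] open 0.065 gf 0.0
tilt 42.5 heading -14.6 x [-0.714  0.185 -0.675] y [ 0.251  0.968 -0.   ] z [ 0.653 -0.17  -0.738]
to [0.559188 0.166527 0.21494 ] total [0.0048 0.0102 0.016 ] rows 1 per [0.0048 0.0102 0.016 ]
to [0.624388 0.149827 0.14094 ] total [0.0003 0.0003 0.1   ] rows 3 per [0.0001 0.0001 0.0333]
[0.39708521 0.1982278  0.27849186] [1.18587400e+02 1.78959396e-02 7.54117243e+01]
```

View pics/w1.png

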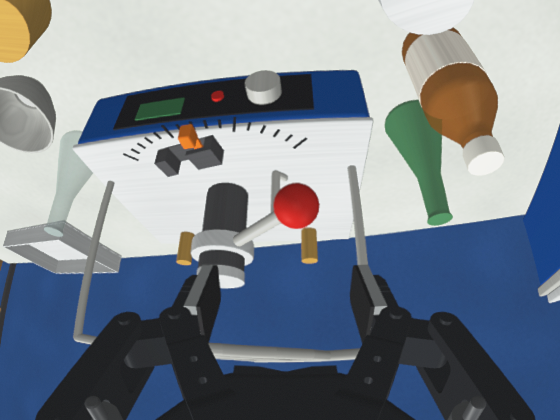

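The wrist view shows the ball at (297,206), midway between the fingers plus about 10 px, the pointer at (188,135), and the plate slot between dark pieces at (168,161) and (206,153).

```bash
python3 - <<'E'
from h import *
import cv2
C=np.array([0.39708521,0.1982278,0.27849186]);A=Rm([118.5874,.0179,75.411724]);f=210/np.tan(np.radians(65.70646984690485/2))
def ray(u):
    d=np.array([u[0]-284.8968,u[1]-209.7785]);r=np.linalg.norm(d);t=r/f
    return A@np.array([*(np.sin(t)*d/r),np.cos(t)])
def hit(u,z):
    d=ray(u);return C+d*(z-C[2])/d[2]
def unit(p):
    t=-.1695;d=p[:2]-[.6844,.0578];x=np.cos(t)*d[0]+np.sin(t)*d[1];y=-np.sin(t)*d[0]+np.cos(t)*d[1]
    return np.hypot(x,y),np.arctan2(-y,-x)+.75
img=cv2.imread("pics/w1.png").astype(int)
m=(img[...,2]>130)&(img[...,1]<60)&(img[...,0]<60);m[:150]=0
ys,xs=np.nonzero(m);u=((xs.min()+xs.max())/2,(ys.min()+ys.max())/2);print(u)
p=hit(u,.155);print("ball",p,unit(p))
m=(img[...,2]>180)&(img[...,1]<150)&(img[...,1]>70)&(img[...,0]<90);m[:100]=0;m[160:]=0;m[:,:160]=0;m[:,220:]=0
ys,xs=np.nonzero(m);print("pointer",xs.mean(),ys.mean(),unit(hit((xs.mean(),ys.mean()),.093)))
cv2.imwrite("pics/plate.png",cv2.resize(img[110:190,140:240].astype(np.uint8),(800,600),interpolation=2))
for u in [(168,161),(185,158),(206,153)]:print(u,unit(hit(u,.102)))
E
```

```text
(np.float64(296.0), np.float64(208.0))
ball [0.61575413 0.15029498 0.155     ] (np.float64(0.11518496274992014), np.float64(-0.012833159878513412))
pointer 188.48066298342542 142.62983425414365 (np.float64(0.10087257544325771), np.float64(0.8911382051224581))
(168, 161) (np.float64(0.09518064321910219), np.float64(1.1555572011428117))
(185, 158) (np.float64(0.09162265323824932), np.float64(0.9644568291267359))
(206, 153) (np.float64(0.09399607065794578), np.float64(0.7274390609810268))
```

View pics/plate.png

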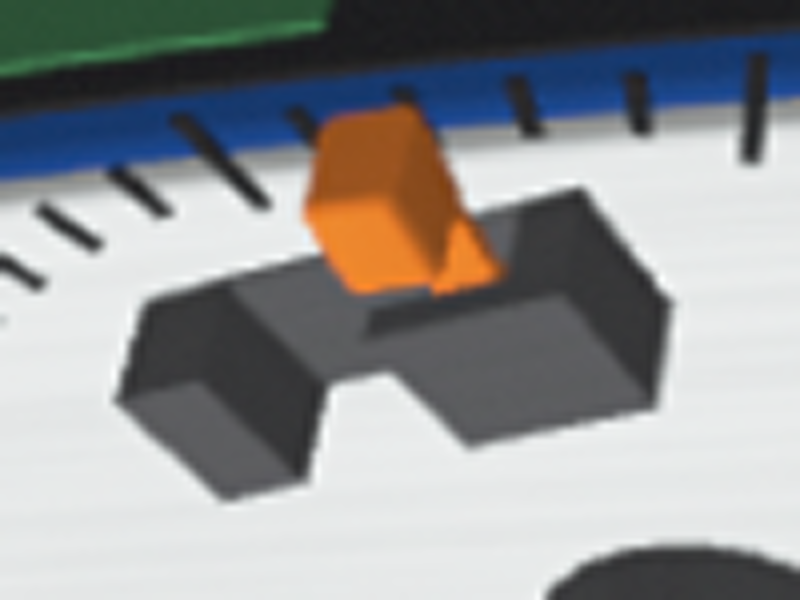

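```bash
cat >> h.py <<'E'
POST=np.array([.6844,.0578]);TH=-.1695
def unit(p):
    d=np.asarray(p)[:2]-POST;x=np.cos(TH)*d[0]+np.sin(TH)*d[1];y=-np.sin(TH)*d[0]+np.cos(TH)*d[1]
    return np.hypot(x,y),np.arctan2(-y,-x)+.75
def ballpos(q,press=0):
    a=q-.75;r=.12*np.cos(press);x,y=-r*np.cos(a),-r*np.sin(a)
    return np.array([POST[0]+np.cos(TH)*x-np.sin(TH)*y,POST[1]+np.sin(TH)*x+np.cos(TH)*y,.155-.12*np.sin(press)])
E
python3 - <<'E'
from h import *
C=np.array([0.39708521,0.1982278,0.27849186]);A=Rm([118.5874,.0179,75.411724]);f=210/np.tan(np.radians(65.70646984690485/2))
def hit(u,z):
    d=np.array([u[0]-284.8968,u[1]-209.7785]);r=np.linalg.norm(d);t=r/f
    d=A@np.array([*(np.sin(t)*d/r),np.cos(t)]);return C+d*(z-C[2])/d[2]
for n,u in dict(lipo=(370,330),lipi=(470,447),faro=(200,380),fari=(305,480),homeo=(565,292),homei=(658,405),endo=(118,402),endi=(225,500)).items():
    print(n,np.round(unit(hit((140+u[0]/8,110+u[1]/7.5),.102)),3))
print("ptr top", [np.round(unit(hit((140+u[0]/8,110+u[1]/7.5),.101)),3) for u in [(310,212),(385,197),(440,290),(350,292)]])
for q in (0,.5,1.0): print(q,ballpos(q))
E
```

```text
lipo [0.096 0.92 ]
lipi [0.071 0.921]
faro [0.097 1.178]
fari [0.075 1.243]
homeo [0.099 0.671]
homei [0.077 0.585]
endo [0.1   1.301]
endi [0.079 1.4  ]
ptr top [array([0.117, 0.891]), array([0.117, 0.813]), array([0.1  , 0.815]), array([0.103, 0.915])]
0 [0.61165385 0.15323583 0.155     ]
0.5 [0.57480488 0.10667646 0.155     ]
1.0 [0.56478861 0.04815043 0.155     ]
```

Request:
play_rows([
  [[0.0036,0.009,0,0],[0,0,0.02,0],[0,0,0.02,0],[0,0,0.02,0],[0,0,0,0]],
])

```text
time: 12.38
ee_pos: [0.5884, 0.1571, 0.1776]
tcp_rot: [-179.6, 42.2, 165.6]
wrist_force: [-0.5, -0.4, -0.8]
opening: 0.065
grasp_force: 0.0
```

Request:
play_rows([
  [[0,0,0.02,0],[0,0,0.02,0],[0,0,0.017,0],[0,0,0,0],[0,0,0,0]],
])

```text
time: 12.8
ee_pos: [0.6251, 0.1478, 0.139]
tcp_rot: [-179.8, 42.3, 165.5]
wrist_force: [0.5, -0.7, -0.3]
opening: 0.0648
grasp_force: 0.0
```

```bash
python3 -c "
from h import *
import cv2
from workcell import bot
st()
a=bot.camera('wrist')['img'];b=bot.camera('scene')['img'][180:350,220:400]
cv2.imwrite('pics/w2.png',np.hstack([cv2.resize(a,(400,300)),cv2.resize(b,(318,300))]))
"
```

```text
t 12.8 q [ 24.1 -15.6 -30.3  39.9 -25.   30.6] p [0.6251 0.1478 0.139 ] F [ 0.5 -0.7 -0.3] open 0.0648 gf 0.0
tilt 42.3 heading -14.8 x [-0.716  0.185 -0.673] y [ 0.252  0.968 -0.003] z [ 0.651 -0.172 -0.74 ]
```

View pics/w2.png

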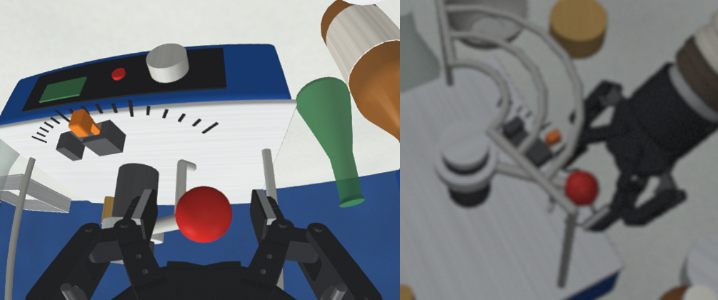

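The ball sits centred between the open fingers, and the guard is clear. Closing.

Request:
play_rows([
  [[0,0,0,0],[0,0,0,0],[0,0,0,0],[0,0,0,0],[0,0,0,0]],
], gripper=0.02, squeeze=30)

```text
time: 13.32
ee_pos: [0.625, 0.1475, 0.1395]
tcp_rot: [-179.8, 42.3, 165.5]
wrist_force: [-9.2, 1.5, 3.9]
opening: 0.0346
grasp_force: 28.0
```

```bash
python3 -c "
from h import *
o,T=st()
b0=o['ee_pos'];p=ballpos(0.0)
for q in np.linspace(.0,1.1,16)[1:]:
    n=ballpos(q);print(round(q,3),(T.T@(n-p)).round(4));p=n
"
```

```text
t 13.3167 q [ 24.1 -15.7 -30.3  39.9 -25.   30.6] p [0.625  0.1475 0.1395] F [-9.2  1.5  3.9] open 0.0346 gf 28.0
tilt 42.3 heading -14.7 x [-0.716  0.185 -0.674] y [ 0.252  0.968 -0.002] z [ 0.651 -0.171 -0.739]
0.073 [ 0.0038 -0.0071 -0.0035]
0.147 [ 0.0034 -0.0075 -0.0031]
0.22 [ 0.003  -0.0078 -0.0027]
0.293 [ 0.0026 -0.0081 -0.0023]
0.367 [ 0.0021 -0.0083 -0.0019]
0.44 [ 0.0017 -0.0085 -0.0015]
0.513 [ 0.0012 -0.0086 -0.0011]
0.587 [ 0.0008 -0.0087 -0.0007]
0.66 [ 0.0003 -0.0088 -0.0002]
0.733 [-0.0002 -0.0088  0.0002]
0.807 [-0.0007 -0.0087  0.0006]
0.88 [-0.0011 -0.0087  0.0011]
0.953 [-0.0016 -0.0085  0.0015]
1.027 [-0.0021 -0.0083  0.0019]
1.1 [-0.0025 -0.0081  0.0023]
```

Request:
play_rows([
  [[0.0038,-0.0071,-0.0035,0],[0.0034,-0.0075,-0.0031,0],[0.003,-0.0078,-0.0027,0],[0.0026,-0.0081,-0.0023,0],[0.0021,-0.0083,-0.0019,0]],
])

```text
time: 13.73
ee_pos: [0.5954, 0.1184, 0.1394]
tcp_rot: [179.8, 42.2, 165.7]
wrist_force: [-3.8, 6.5, 1.7]
opening: 0.034
grasp_force: 29.5
```

Request:
play_rows([
  [[0.0017,-0.0085,-0.0015,0],[0.0012,-0.0086,-0.0011,0],[0.0008,-0.0087,-0.0007,0],[0.0003,-0.0088,-0.0002,0],[-0.0002,-0.0088,0.0002,0]],
])

```text
time: 14.15
ee_pos: [0.5801, 0.0761, 0.1398]
tcp_rot: [179.9, 42.3, 165.6]
wrist_force: [1.1, 2.7, 1.7]
opening: 0.0344
grasp_force: 30.2
```

```bash
python3 -c "
from h import *
import cv2
from workcell import bot
o,T=st()
print(unit(o['ee_pos']-[.0124,-.0035,0]))
a=bot.camera('wrist')['img'];b=bot.camera('scene')['img'][180:350,220:400]
cv2.imwrite('pics/w3.png',np.hstack([cv2.resize(a,(400,300)),cv2.resize(b,(318,300))]))
"
```

```text
t 14.15 q [ 17.4 -27.  -38.7  40.5 -20.7  24.6] p [0.5801 0.0761 0.1398] F [1.1 2.7 1.7] open 0.0344 gf 30.2
tilt 42.3 heading -14.3 x [-0.716  0.183 -0.673] y [0.248 0.969 0.001] z [ 0.653 -0.166 -0.739]
(np.float64(0.11868671421111912), np.float64(0.7351491586110075))
```

View pics/w3.png

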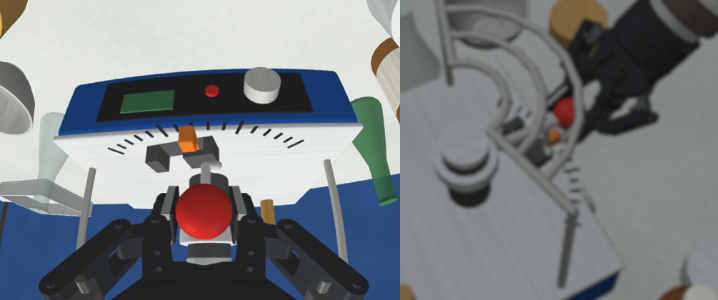

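Ball held, q about 0.735, and the tooth is approaching the home piece of the plate. On to about 1.11.

Request:
play_rows([
  [[-0.0007,-0.0087,0.0006,0],[-0.0011,-0.0087,0.0011,0],[-0.0016,-0.0085,0.0015,0],[-0.0021,-0.0083,0.0019,0],[-0.0025,-0.0085,0.0023,0]],
])

```text
time: 14.67
ee_pos: [0.5808, 0.0316, 0.1407]
tcp_rot: [179.9, 42.5, 165.6]
wrist_force: [-5.4, 6.6, 2.7]
opening: 0.0343
grasp_force: 31.1
```

Request:
play_rows([
  [[0,0,0,0],[0.002,0,0.0022,0],[0.002,0,0.0022,0],[0.002,0,0.0022,0],[0,0,0,0]],
])

```text
time: 15.08
ee_pos: [0.5812, 0.031, 0.1315]
tcp_rot: [-180.0, 42.5, 165.5]
wrist_force: [1.2, 4.5, 4.3]
opening: 0.0342
grasp_force: 31.1
```

```bash
python3 -c "
from h import *
o,T=st()
print(unit(o['ee_pos']-[.0124,-.0035,0]))
"
```

```text
t 15.0833 q [ 11.4 -29.  -41.2  38.3 -17.2  19.7] p [0.5812 0.031  0.1315] F [1.2 4.5 4.3] open 0.0342 gf 31.1
tilt 42.5 heading -14.5 x [-0.714  0.185 -0.676] y [ 0.251  0.968 -0.   ] z [ 0.654 -0.17  -0.737]
(np.float64(0.1179597673446333), np.float64(1.1179091511324875))
```

Request:
play_rows([
  [[0.002,0,0.0022,0],[0.002,0,0.0022,0],[0.002,0,0.0022,0],[0.002,0,0.0022,0],[0,0,0,0]],
])

```text
time: 15.5
ee_pos: [0.5819, 0.0309, 0.1206]
tcp_rot: [180.0, 42.6, 165.4]
wrist_force: [5.1, 4.1, 6.3]
opening: 0.0345
grasp_force: 31.3
```

```bash
python3 -c "
from h import *
o,T=st()
print(unit(o['ee_pos']-[.0124,-.0035,0]))
"
```

```text
t 15.5 q [ 11.3 -28.7 -42.3  36.8 -17.2  19.7] p [0.5819 0.0309 0.1206] F [5.1 4.1 6.3] open 0.0345 gf 31.3
tilt 42.6 heading -14.5 x [-0.712  0.185 -0.677] y [0.251 0.968 0.   ] z [ 0.655 -0.17  -0.736]
(np.float64(0.11722239120117592), np.float64(1.1206854411657436))
```

Request:
play_rows([
  [[0.002,0,0.0022,0],[0,0,0,0],[0.001,0.0042,-0.001,0],[0.001,0.0042,-0.001,0],[0,0,0,0]],
])

```text
time: 15.92
ee_pos: [0.5806, 0.0393, 0.1169]
tcp_rot: [-179.9, 42.5, 165.4]
wrist_force: [4.9, 0.5, 5.4]
opening: 0.0343
grasp_force: 31.3
```

Request:
play_rows([
  [[0.0008,0.0042,-0.0008,0],[0.0007,0.0042,-0.0007,0],[0,0,0,0],[0,0,0,0],[0,0,0,0]],
])

```text
time: 16.33
ee_pos: [0.5795, 0.0478, 0.1151]
tcp_rot: [-179.8, 42.3, 165.6]
wrist_force: [-3.5, -0.5, 5.8]
opening: 0.0346
grasp_force: 31.6
```

```bash
python3 -c "
from h import *
o,T=st()
print(unit(o['ee_pos']-[.0124,-.0035,0]))
"
```

```text
t 16.3333 q [ 13.8 -27.8 -42.1  37.1 -18.8  21.6] p [0.5795 0.0478 0.1151] F [-3.5 -0.5  5.8] open 0.0346 gf 31.6
tilt 42.3 heading -14.7 x [-0.716  0.184 -0.673] y [ 0.251  0.968 -0.003] z [ 0.651 -0.171 -0.74 ]
(np.float64(0.11749680938191166), np.float64(0.974574335986435))
```

Request:
play_rows([
  [[-0.0005,0.002,-0.0005,0],[-0.0013,0,-0.0015,0],[-0.0013,0,-0.0015,0],[0,0,0,0],[0,0,0,0]],
])

```text
time: 16.75
ee_pos: [0.5789, 0.0485, 0.1175]
tcp_rot: [-179.5, 42.1, 165.6]
wrist_force: [1.6, -6.3, -2.7]
opening: 0.0347
grasp_force: 31.7
```

Request:
play_rows([
  [[-0.0013,0,-0.0015,0],[-0.0013,0,-0.0015,0],[0,0,0,0],[0,0,0,0],[0,0,0,0]],
])

```text
time: 17.17
ee_pos: [0.5782, 0.0491, 0.1192]
tcp_rot: [-179.6, 42.0, 165.7]
wrist_force: [11.7, -4.9, -13.8]
opening: 0.0339
grasp_force: 33.7
```

```bash
python3 -c "
from h import *
import cv2
from workcell import bot
o,T=st()
print(unit(o['ee_pos']-[.0124,-.0035,0]))
"
```

```text
t 17.1667 q [ 14.  -27.8 -41.4  38.2 -18.9  21.9] p [0.5782 0.0491 0.1192] F [ 11.7  -4.9 -13.8] open 0.0339 gf 33.7
tilt 42.0 heading -14.9 x [-0.721  0.184 -0.669] y [ 0.252  0.968 -0.006] z [ 0.646 -0.172 -0.744]
(np.float64(0.11870093403059902), np.float64(0.963612114271121))
```

Pulling up meets -14 N, and the lever is stopped on the idle side, so it is latched. Unload, release, and back out along the tool axis.

Request:
play_rows([
  [[0.0017,-0.001,0.002,0],[0,0,0,0],[0,0,0,0],[0,0,0,0],[0,0,0,0]],
])

```text
time: 17.58
ee_pos: [0.5786, 0.0486, 0.1185]
tcp_rot: [-179.7, 42.1, 165.7]
wrist_force: [7.2, -2.2, -11.4]
opening: 0.0341
grasp_force: 34.2
```

Request:
play_rows([
  [[0,0,0,0],[0,0,0,0],[0,0,0,0],[0,0,0,0],[0,0,0,0]],
], gripper=0.065)

```text
time: 18.0
ee_pos: [0.5802, 0.0488, 0.1221]
tcp_rot: [-179.9, 42.4, 165.5]
wrist_force: [0.2, -0.9, -0.3]
opening: 0.065
grasp_force: 0.0
```

Request:
play_rows([
  [[0,0,-0.01,0],[0,0,-0.02,0],[0,0,-0.02,0],[0,0,-0.03,0],[0,0,-0.03,0]],
])

```text
time: 18.42
ee_pos: [0.5069, 0.0673, 0.2037]
tcp_rot: [-179.8, 42.3, 165.5]
wrist_force: [1.2, 0.3, 0.2]
opening: 0.0648
grasp_force: 0.0
```

Request:
play_rows([
  [[0,0,-0.02,0],[0,0,-0.01,0],[0,0,0,0],[0,0,0,0],[0,0,0,0]],
])

```text
time: 18.83
ee_pos: [0.4888, 0.0725, 0.2243]
tcp_rot: [-179.8, 42.3, 165.5]
wrist_force: [-1.0, 0.8, -0.0]
opening: 0.0652
grasp_force: 0.0
```

```bash
python3 -c "
from h import *
import cv2
from workcell import bot
st()
a=bot.camera('wrist')['img'];b=bot.camera('side')['img'][100:260,200:370]
cv2.imwrite('pics/w4.png',np.hstack([cv2.resize(a,(400,300)),cv2.resize(b,(318,300))]))
"
```

```text
t 18.8333 q [ 21.8 -40.6 -36.6  57.9 -23.6  28.5] p [0.4888 0.0725 0.2243] F [-1.   0.8 -0. ] open 0.0652 gf 0.0
tilt 42.3 heading -14.7 x [-0.716  0.184 -0.673] y [ 0.252  0.968 -0.002] z [ 0.651 -0.171 -0.739]
```

View pics/w4.png

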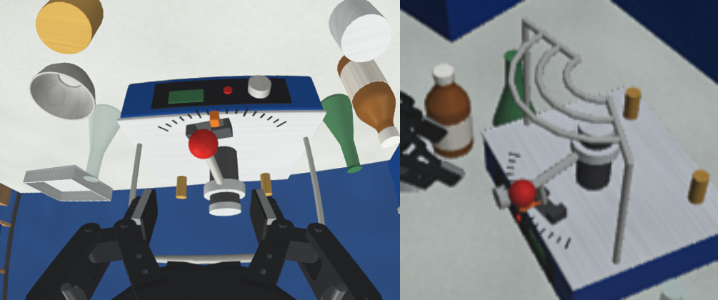

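The lever stays down beside the pointer, the gripper is clear, and the bystanders stand in place. Handing in.

```bash
python3 -c "
from workcell import bot
print(bot.job_done())"
```

```text
the job is handed in; nothing more can be done
None
```

The lever was latched down under the plate's lip, just past the orange pointer, and let go; in the last picture it stayed down, the bystanders and pointer looked undisturbed, and I handed the job in at about 19 s (no verdict was returned).

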